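# Slide a test block along the comparator rail into its free corner

## Robot

A 6-joint arm with a two-finger parallel gripper is mounted at the origin on the work surface. World frame = base frame: x ahead of the robot, y to its left, z up, the work surface at z = 0. Lengths are in mm, angles in rad, forces in N, time in s.
With the tool pointing down it reaches from about 350 to 850 mm from the base axis. Payload 8.1 kg.
Tool frame: the origin (TCP) lies between the finger pads; the fingertips stand 17 mm ahead of it and the grasp point (between the pads) lies 2 mm behind it; z points along the fingers, y is the direction in which the jaws open and shut (so a half turn about z gives the same grasp; the last joint's range is limited). The gripper opens to 85 mm and grips with 20 to 120 N. Pads are 22 mm wide; open, the fingers measure 114 mm over their backs; the gripper's body (76 mm by 85 mm) begins 54 mm behind the grasp point. The pads swing forward as they close: fully open they stand 13 mm farther back than shut.
Start: joints at [-1.254, 0.13, 1.488, -0, 1.523, -0.085], TCP at [234.665, -552.211, 211.492] pointing down, gripper open.
Joint ranges: [-2.96, 2.96], [-0.89, 2.26], [0.02, 2.5], [-1.34, 4.48], [0, 2.73], [-2.66, 2.66]. Speed limits (rad/s): [2.39, 2.39, 2.79, 3.14, 3.14, 3.14].

## Interface

Orientations are given as a rotation vector (axis times angle).
In Python, from rig import manip gives the robot as it stands.
- The arm moves only by the tool move_arm, never from a script. Its argument "rows" is a list that holds one entry, the list of rows, each a list of 7 numbers: the shift along the tool's x, y, z in cm, then the turn, a rotation vector about the tool's x, y, z in degrees, then the closure, from -1 (fully open) to 1 (shut). In form: [[[tx, ty, tz, ax, ay, az, hand], ...]]. A call has 1 to 10 rows; each row shifts and turns the commanded pose from where the row before left it, along the tool's axes as they then stand; what a row does not reach is not made up. A row lasts 1/8 s, in which the tool goes at most 62.5 mm and 10.7 degrees, less where a joint would pass 70% of its speed; a pose out of reach is approached as far as the arm can. A call with a gripper value outside its range is refused whole. The fingers move at their own pace and stop on an object; "force" is the grip in N (left out, the last holds). Time passes only in rows, so rows that do not move let the fingers close. It gives the time, the measured TCP pose, the force and the opening at its end, in the units of the state.
- manip.observe(): the state, without advancing time (a new reading comes with each control period).
- manip.read_camera(name): name is "scene" or "top" or "wrist"; returns a dict with "pixels" (384x512x3 uint8, red, green, blue), "z_map" (384x512 float32, mm along the optical axis (not along the pixel's ray), 0 where there is no reading), "camera_matrix" (3x3 intrinsics, pixels), "dist" ([k1, k2, p1, p2, k3] as OpenCV has them; the pictures are not rectified), "T" (4x4, takes a point from camera to world coordinates). Camera axes: x right, y up, looking along -z (the intrinsics and any distortion apply to the point x, -y, -z); pixel columns grow to the right and rows downward; lengths in mm; the calibration is good to about 2 mm. A picture is of the moment at which its call begins.
- manip.close_job(): hands the job in, once; it reports no verdict.
Trained networks look in a picture, given as the dict that the camera call returned (one of the last four; its "shot" number tells which), for a name from the list of things; names that differ only in an ending like _2 or _b are one class to them, and where a whole thing is asked for, a point or a joint stands for the part that bears it (a point fixed in the world has none). Each returns a list of dicts, best first, with "conf" (0 to 1); they miss things now and then, are a little off and sometimes report something else, mostly with a low value. They report only what shows in the picture. A call takes as long as a camera call. They do not tell look-alikes from the thing itself.
- manip.cut_out(label, picture): "pixels" (384x512 bool, what is visible of it) and "rect" ([left, top, width, height] in pixels, round what is visible of it).
The state is a dict: "t": time; "joint_pos": joint angles; "qvel": joint speeds; "tau": joint torques, N m; "position": TCP position; "ee_rot": TCP orientation; "force": force on the tool from outside, world axes, zero at the start; "wrist_torque": the same for the moment, N m; "finger_gap": finger opening in mm.
Only numpy, scipy, OpenCV 4.12 (cv2) and the standard library are available. Lean on these libraries where they do the work, as an engineer would, in place of code of your own. Each camera call takes 0.05 s, during which the arm holds its last target.

## Task

Push the loose steel block lying in the middle of the comparator stage until its long side is flat against the rail, then slide it along the rail, keeping it against the rail, into the free corner over the measuring port, so that it is seated against both the rail and the end stop. Only push or drag it, never lift or tip it, and leave the master block in the other corner, the two gauges and the bottle where they are. Take the hand away at the end.

Things in the scene. Friction and masses are not known exactly. Their poses are not given: they have to be found in the camera images.
- stage: The comparator: a fixed grey bench instrument, 186 x 346 mm, whose top is a black stage plate 62 mm above the bench. Origin: centre of its underside, on the bench; x towards the rail (away from the robot), y along the rail, z up. At each end of the rail an end stop and a low side guide form a corner pocket, open above and towards the middle. One holds the master block, one is free; which one changes.
- rail_face (a point): The rail: bare aluminium bar, 18 mm high above the plate, 16 mm thick, along the far edge of the plate. The point is the middle of its working face (which looks to the stage's -x), at the height of the plate: x = 60 mm, y = 0 in the stage's frame. Axes as the stage's.
- stop_left (a point): Left end stop (stage's +y): aluminium, 18 mm high, 12 mm thick, standing out 56 mm from the rail. The point is the inner corner where its face meets the rail's, at plate height: x = 60, y = 155 mm in the stage's frame.
- stop_right (a point): Right end stop (stage's -y), mirror image of the left: the inner corner lies at x = 60, y = -155 mm in the stage's frame.
- guide_left (a point): Left side guide: aluminium strip 8 mm high, 10 mm thick, parallel to the rail with 42.5 mm between them, running 20 mm from the end stop inwards, then about 8 mm of flared lead-in. The point is the end of its straight face, at plate height: x = 17.5, y = 135 mm in the stage's frame.
- guide_right (a point): Right side guide, mirror image of the left: x = 17.5, y = -135 mm in the stage's frame.
- port: The measuring port in the plate in the free corner: dark round window with a thin steel rim, 23 mm across, flush with the plate. Origin: its centre, axes as the stage's; x = 39.5, y = 124.5 or -124.5 mm in the stage's frame. The seated block covers it: block centre over the port, 0.5 mm farther to the rail and 0.5 mm farther to the end stop.
- test_block: The loose block to be seated: plain ground steel, 40 x 60 x 12 mm, 0.18 to 0.27 kg. Origin: centre of its underside; its x axis across the 40 mm width, y along the 60 mm length, z up. It lies flat on the stage plate near the middle, in front of the rail and turned up to 0.5 rad from it. It slides with ordinary friction (1 to 3 N).
- master_block: The master block, the same in shape and size as the test block (origin and axes too), seated in the occupied corner with its long side along the rail. Loose; leave it.
- ring_gauge: A dark steel ring, 38 mm across, 16 mm high, lying on a front corner of the stage plate. Origin: centre of its underside. Leave it.
- plug_gauge: A turned steel plug standing on the other front corner of the stage plate: foot 26 mm across, handle 16 mm across, 45 mm high. Origin: centre of its underside. Leave it.
- cleaner_bottle: An amber bottle with a black cap, 48 mm across, 110 mm high, standing on the bench beside the comparator. Origin: centre of its underside. Leave it.
Not all that is in view belongs to the job. Leave any blue or pink look-alike of the test_block alone.

How it is judged:
By the outcome, as a careful person would: the job done as asked, in the order asked, and still so for the second after the job is handed in, with the robot touching nothing.
It also fails if it takes over 51 s, if anything falls off the work surface, if the arm or the gripper's body presses on something with over 40 N, if the wrist force passes 120 N, or if a joint passes its speed limit or range.

## Working session

There is one attempt and no reset: what is moved stays moved. The work goes in short steps, Python scripts to look and compute and a tool call to move; the robot and the scene stay as the last step left them, time stands still between calls to the robot, and variables do not carry over. Pictures are saved under pics/ and viewed, and the job is handed in when it is done.

Besides the shell and the picture viewer there is one more tool, called after "Emit:" as name(argument=value, ...), one argument or row to a line, values as JSON. move_arm: Moves the arm, as the interface text tells. Its arguments: {"type":"object","properties":{"rows":{"type":"array"},"force":{"type":"number"}},"required":["rows"]}

```bash
mkdir -p pics; ls
cat > h.py <<'E'
import numpy as np, cv2, pickle
from rig import manip
def grab(n,save=None):
    p=manip.read_camera(n)
    if save: cv2.imwrite('pics/'+save,cv2.cvtColor(p['pixels'],cv2.COLOR_RGB2BGR))
    return p
def und(p,uv):
    K=np.array(p['camera_matrix'],float);d=np.array(p['dist'],float)
    return cv2.undistortPoints(np.array(uv,float).reshape(-1,1,2),K,d).reshape(-1,2)
def onplane(p,uv,z):
    n=und(p,uv);T=np.array(p['T']);r=np.c_[n[:,0],-n[:,1],-np.ones(len(n))]@T[:3,:3].T
    o=T[:3,3];s=(z-o[2])/r[:,2];return o+r*s[:,None]
def cloud(p,mask):
    v,u=np.nonzero(mask&(p['z_map']>0));z=p['z_map'][v,u]
    n=und(p,np.c_[u,v]);c=np.c_[n[:,0]*z,-n[:,1]*z,-z];T=np.array(p['T'])
    return c@T[:3,:3].T+T[:3,3]
def proj(p,X):
    T=np.linalg.inv(np.array(p['T']));c=np.atleast_2d(X)@T[:3,:3].T+T[:3,3]
    c=c*[1,-1,-1]
    return cv2.projectPoints(c,np.zeros(3),np.zeros(3),np.array(p['camera_matrix'],float),np.array(p['dist'],float))[0].reshape(-1,2)
E
python3 - <<'E'
from h import *
s=manip.observe();print(s)
for n in('scene','top','wrist'):
    p=grab(n,n+'0.png');print(n,p['T'].round(2).tolist() if hasattr(p['T'],'round') else p['T'],p['dist'])
    for l in ('test_block','master_block','stage','ring_gauge','plug_gauge','cleaner_bottle','port'):
        try:
            for r in manip.cut_out(l,p)[:4]: print(l,round(r['conf'],2),r['rect'],r['pixels'].sum())
        except Exception as e: print(l,e)
E
```

```text
pics
{'t': 0.0, 'joint_pos': array([-1.25439452e+00,  1.31150559e-01,  1.48929021e+00, -7.57112764e-05,
        1.52300945e+00, -8.54013119e-02]), 'qvel': array([ 0.00116301, -0.00158664,  0.00070431,  0.00088102,  0.00153416,
       -0.00042966]), 'tau': array([ 3.05003399e-03, -5.69399285e+01, -5.00551522e+01, -6.17503974e-05,
        1.45135805e-02,  1.89205230e-05]), 'position': array([ 234.45399347, -551.64905449,  210.44480935]), 'ee_rot': array([-3.07660529e+00, -6.26552919e-01,  4.53993528e-04]), 'force': array([-0.56271381, -0.27815164, -0.38762747]), 'wrist_torque': array([ 0.05712603, -0.01153957,  0.07273879]), 'finger_gap': 85.24252751639426}
scene [[0.81, -0.41, 0.41, 916.75], [0.58, 0.57, -0.58, -416.64], [-0.0, 0.71, 0.7, 722.74], [0.0, 0.0, 0.0, 1.0]] [-0.00558967  0.          0.          0.          0.        ]
test_block 0.94 [161.2, 206.8, 29.3, 24.9] 394
test_block 0.75 [196.7, 217.9, 30.7, 26.3] 469
test_block 0.74 [114.8, 234.2, 22.5, 25.6] 485
master_block 0.8 [174.9, 275.0, 32.9, 32.6] 558
master_block 0.62 [125.3, 179.1, 174.9, 159.3] 12282
stage 0.7 [125.6,
[... 382 characters left out ...]
1.0, 1081.73], [0.0, 0.0, 0.0, 1.0]] [-0.12593483  0.          0.          0.          0.        ]
test_block 0.81 [284.3, 235.6, 27.9, 22.4] 392
test_block 0.75 [238.5, 132.9, 148.0, 85.1] 9647
test_block 0.72 [334.3, 246.5, 24.0, 25.6] 316
test_block 0.57 [291.0, 178.0, 27.7, 25.1] 386
master_block 0.88 [354.6, 154.2, 20.4, 15.6] 427
stage 0.65 [235.3, 134.1, 149.1, 83.7] 10046
ring_gauge 0.47 [249.8, 189.1, 18.4, 15.4] 136
plug_gauge 0.66 [364.4, 193.5, 17.8, 11.2] 135
cleaner_bottle 0.85 [124.0, 201.8, 25.0, 19.2] 400
wrist [[0.39, 0.89, 0.25, 299.45], [-0.92, 0.38, 0.11, -524.04], [-0.0, -0.28, 0.96, 374.83], [0.0, 0.0, 0.0, 1.0]] [0.00073093 0.         0.         0.         0.        ]
```

View pics/scene0.png

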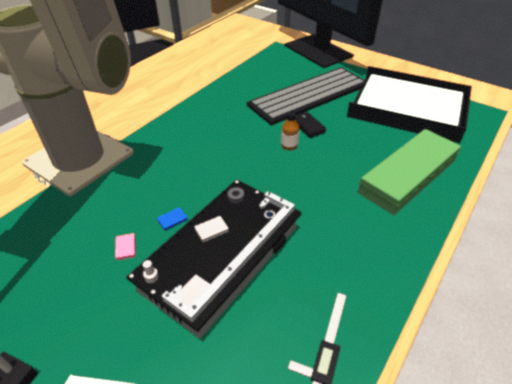

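View pics/top0.png

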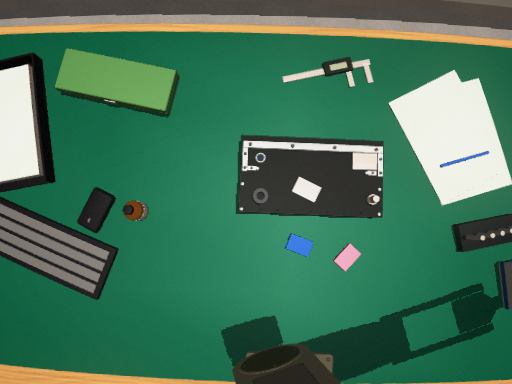

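Run:
```python
import cv2
i=cv2.imread('pics/top0.png');cv2.imwrite('pics/top0c.png',cv2.resize(i[120:280,220:400],None,fx=4,fy=3.7,interpolation=cv2.INTER_CUBIC))
```

```text
(no output)
```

View pics/top0c.png

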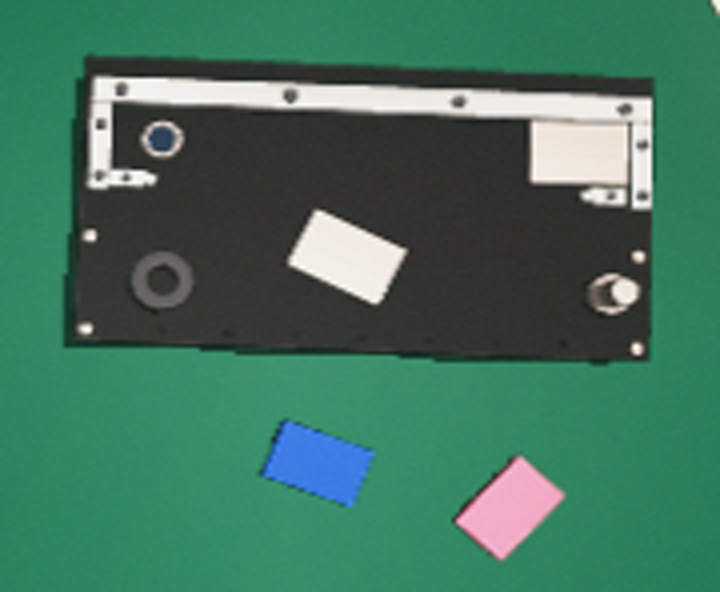

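The top view shows the white block at (306,189), which is the test block because it lies on the stage. Also visible are the blue look-alike at (299,245) and the pink one at (347,257), both on the bench, and the master block at (364,162) in the right pocket. The free port is on the left, at (260,157).

Run:
```python
from h import *
p=grab('top');g=cv2.cvtColor(p['pixels'],cv2.COLOR_RGB2GRAY)
m=(p['pixels'].min(axis=2)>150).astype(np.uint8)
n,l,st,c=cv2.connectedComponentsWithStats(m)
for i in range(1,n):
    if 230<c[i][0]<390 and 130<c[i][1]<220 and st[i][4]>15:
        pts=np.argwhere(l==i)[:,::-1]
        z=80 if st[i][4]>800 else 74
        W=onplane(p,pts,z);r=cv2.minAreaRect(W[:,:2].astype(np.float32))
        print(st[i],c[i].round(1),onplane(p,[c[i]],z).round(1),r)
# stage dark
w=cloud(p,np.ones((384,512),bool))
b=(w[:,2]>50)&(w[:,2]<72)&(w[:,0]>380)&(w[:,0]<720)&(abs(w[:,1])<250)
print(b.sum(),cv2.minAreaRect(w[b][:,:2].astype(np.float32)),np.median(w[b][:,2]))
s=[r for r in manip.cut_out('test_block',p)]
for r in s:
    q=cloud(p,r['pixels']);print(r['conf'],np.median(q,axis=0).round(1))
```

```text
[ 242  141  141   35 1541] [324.6 152.6] [[599.8 -64.5  80. ]] ((586.97802734375, -36.64323425292969), (332.5570068359375, 71.18749237060547), 89.6324462890625)
[256 153  10   9  26] [260.6 156.7] [[586.1  86.6  74. ]] ((585.4156494140625, 86.7230453491211), (19.165863037109375, 21.34541130065918), 1.6823171377182007)
[365 171  12   4  37] [370.9 172.5] [[ 556.6 -177.5   74. ]] ((556.5106201171875, -176.5428924560547), (7.198140621185303, 26.69942283630371), 1.8377827405929565)
[292 177  29  25 416] [306.2 189.1] [[512.2 -23.3  74. ]] ((512.1034545898438, -23.67232894897461), (59.048954010009766, 38.256736755371094), 65.02061462402344)
[373 195   6   7  33] [375.7 198.1] [[ 495.8 -189.6   74. ]] ((496.0012512207031, -189.07974243164062), (14.310710906982422, 12.107366561889648), 0.5213425755500793)
8682 ((546.3656616210938, -37.05387878417969), (346.5260314941406, 187.33448791503906), 89.23158264160156) 62.98950864409858
0.92 [379.3 -16.   12.5]
0.83 [512.2 -23.4  74.8]
0.81 [ 351.  -136.1   12.4]
0.7 [545.9 -31.8  63.3]
```

```bash
cat >> h.py <<'E'
from scipy.spatial.transform import Rotation as R
def delta(target,yaw=None):
    s=manip.observe();r=R.from_rotvec(s['ee_rot'])
    d=r.inv().apply(np.array(target)-s['position'])/10
    M=r.as_matrix();y=np.arctan2(M[1,0],M[0,0])
    print('pos',s['position'].round(1),'tool yaw',np.degrees(y).round(2),'tilt z',M[:,2].round(4),'F',s['force'].round(1),'t',s['t'],'gap',round(s['finger_gap'],1))
    print('shift cm (tool)',d.round(3))
    if yaw is not None:
        print('turn z deg (tool)', -(yaw-np.degrees(y)))
        M2=R.from_euler('z',yaw,degrees=True).as_matrix()@np.diag([1.,-1,-1])
        print('rotvec deg',np.degrees((r.inv()*R.from_matrix(M2)).as_rotvec()).round(2))
E
python3 -c "
from h import *
delta([475,-6,170],-25)
p=grab('wrist');s=manip.observe();M=R.from_rotvec(s['ee_rot']).as_matrix();print((M.T@(p['T'][:3,3]-s['position'])).round(1),(M.T@p['T'][:3,:3]).round(3),p['camera_matrix'])"
```

```text
pos [ 234.6 -552.2  211.5] tool yaw 23.02 tilt z [-0.e+00  1.e-04 -1.e+00] F [1.1 0.4 0.1] t 1.3 gap 85.3
shift cm (tool) [ 43.479 -40.873   4.15 ]
turn z deg (tool) 48.01691810201146
rotvec deg [-0.    0.   48.02]
[  70.7   -0.6 -163.3] [[-0.001  0.961  0.276]
 [ 1.     0.001  0.001]
 [ 0.001  0.276 -0.961]] [[304.15532591   0.         255.09737071]
 [  0.         304.15532591 190.01217456]
 [  0.           0.           1.        ]]
```

Emit:
move_arm(
  rows=[
    [[3.6, -3.4, 0, 0, 0, 0, 1], [3.6, -3.4, 0, 0, 0, 0, 1], [3.6, -3.4, 0, 0, 0, 0, 1], [3.6, -3.4, 0, 0, 0, 0, 1], [3.6, -3.4, 0, 0, 0, 0, 1], [3.6, -3.4, 0, 0, 0, 0, 1], [3.6, -3.4, 0, 0, 0, 0, 1], [3.6, -3.4, 0, 0, 0, 0, 1], [3.6, -3.4, 0, 0, 0, 0, 1], [3.6, -3.4, 0, 0, 0, 0, 1]],
  ],
  force=60,
)

```text
t: 2.6
position: [433.6, -97.0, 211.8]
ee_rot: [3.078, 0.627, 0.001]
force: [0.1, -0.4, 0.2]
finger_gap: 0.1
```

Emit:
move_arm(
  rows=[
    [[3.6, -3.4, 0, 0, 0, 0, 1], [3.6, -3.4, 0, 0, 0, 0, 1], [0, 0, 0.8, 0, 0, 9.6, 1], [0, 0, 0.8, 0, 0, 9.6, 1], [0, 0, 0.8, 0, 0, 9.6, 1], [0, 0, 0.8, 0, 0, 9.6, 1], [0, 0, 0.8, 0, 0, 9.6, 1], [0, 0, 0, 0, 0, 0, 1], [0, 0, 0, 0, 0, 0, 1]],
  ],
)

```text
t: 3.72
position: [472.9, -7.8, 171.9]
ee_rot: [-3.068, 0.674, -0.001]
force: [-0.1, 0.3, -0.5]
finger_gap: 0.1
```

Run:
```python
from h import *
delta([475,-6,170],-25)
p=grab('wrist','w1.png')
for l in ('test_block','master_block','port'):
    for r in manip.cut_out(l,p)[:4]: print(l,round(r['conf'],2),r['rect'],r['pixels'].sum(), cv2.minAreaRect(cloud(p,r['pixels'])[:,:2].astype(np.float32)), np.median(cloud(p,r['pixels'])[:,2]))
```

```text
pos [472.9  -7.8 171.9] tool yaw -24.76 tilt z [ 5.e-04 -1.e-04 -1.e+00] F [-0.1  0.3 -0.5] t 3.725 gap 0.1
shift cm (tool) [ 0.118 -0.252  0.188]
turn z deg (tool) 0.23566064150125854
rotvec deg [-0.01 -0.03  0.24]
test_block 0.94 [372.5, 188.6, 61.2, 59.6] 2037 ((347.06396484375, -137.91758728027344), (49.02183532714844, 64.41963195800781), 48.25900650024414) 12.856441745154797
test_block 0.88 [269.6, 217.3, 55.3, 39.4] 1598 ((409.99237060546875, -16.916336059570312), (126.90685272216797, 55.512306213378906), 11.35233211517334) 13.000013758429475
test_block 0.72 [219.0, 111.5, 69.8, 50.7] 3449 ((511.8426208496094, -22.458694458007812), (64.25528717041016, 43.225608825683594), 64.99190521240234) 74.96755137382996
master_block 0.81 [345.0, 0.0, 37.4, 19.9] 388 ((565.9547729492188, -142.1405487060547), (30.122739791870117, 11.078564643859863), 64.67936706542969) 74.01104609087724
port 0.96 [86.7, 95.4, 29.3, 27.2] 559 ((587.492919921875, 87.44058990478516), (22.15779685974121, 22.0671443939209), 44.44326400756836) 63.45880175984132
```

View pics/w1.png

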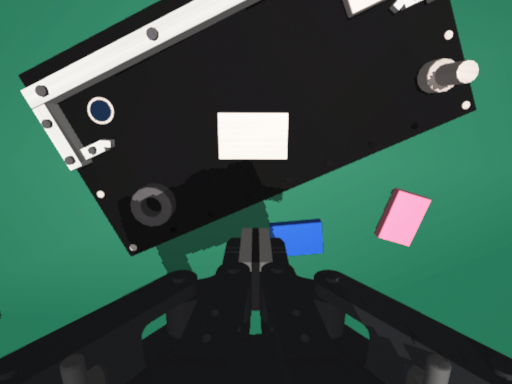

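The test block fills (218–288, 112–160), squared up with the tool. The fingers show at (255,235) and the free port at (101,110). The blue block (297,238) and the pink block (404,217) are on the bench and not involved. Next I measure the rail line and the fingertip shape.

Run:
```python
from h import *
p=grab('wrist')
w=cloud(p,np.ones((384,512),bool))
b=(w[:,2]>76)&(w[:,2]<85)&(w[:,0]>570)&(w[:,0]<640)&(w[:,1]>-60)&(w[:,1]<90)
q=w[b];print(b.sum(),np.median(q[:,2]))
# front edge by y bins
ys=np.arange(-50,80,8);e=[]
for y in ys:
    k=q[abs(q[:,1]-y)<4]
    if len(k)>10:e.append((y,np.percentile(k[:,0],3),np.percentile(k[:,0],97)))
e=np.array(e);print(e.round(1).tolist())
print(np.polyfit(e[:,0],e[:,1],1),np.polyfit(e[:,0],e[:,2],1))
b=(w[:,2]>76)&(w[:,2]<85)&(w[:,1]>85)&(w[:,1]<160)&(w[:,0]>540)&(w[:,0]<585)
print('stop inner y',np.percentile(w[b][:,1],[2,10,90,98]), 'xr',np.percentile(w[b][:,0],[2,98]))
b=(w[:,2]>60)&(w[:,2]<66)&(w[:,1]>-100)&(w[:,1]<130)&(w[:,0]>440)&(w[:,0]<600)
print('plate z',np.median(w[b][:,2]))
# fingers
s=manip.observe();M=R.from_rotvec(s['ee_rot']).as_matrix();t=(w-s['position'])@M
for z0 in range(-40,30,6):
    k=t[(abs(t[:,2]-z0)<3)&(abs(t[:,1])<60)&(abs(t[:,0])<40)]
    if len(k): print(z0,len(k),k.min(0).round(1),k.max(0).round(1))
```

```text
4289 80.78076011183109
[[-50.0, 606.2, 612.0], [-42.0, 606.4, 615.3], [-34.0, 606.4, 618.8], [-26.0, 606.6, 621.5], [-18.0, 606.7, 621.9], [-10.0, 606.9, 622.1], [-2.0, 606.8, 622.1], [6.0, 607.0, 622.1], [14.0, 607.2, 622.7], [22.0, 607.1, 622.4], [30.0, 607.4, 622.5], [38.0, 607.5, 622.5], [46.0, 607.5, 622.7], [54.0, 607.6, 622.9], [62.0, 607.7, 623.0], [70.0, 607.8, 623.0], [78.0, 607.9, 623.0]]
[1.28307889e-02 6.06923431e+02] [5.49254042e-02 6.20438029e+02]
stop inner y [117.86694743 118.44359357 128.52322496 130.03543688] xr [552.40842262 584.27869767]
plate z 63.00414046895216
-40 375 [  6.  -14.4 -43. ] [ 11.4  12.6 -37. ]
-34 311 [  6.1 -14.3 -37. ] [ 11.6  12.6 -31. ]
-28 200 [  6.2 -13.1 -31. ] [ 11.4  11.7 -25.1]
-22 23 [  9.9  -6.6 -24.7] [ 10.7   5.3 -22.7]
```

Run:
```python
from h import *
p=grab('wrist')
s=manip.observe();M=R.from_rotvec(s['ee_rot']).as_matrix()
for q in [(11,0,17),(-11,0,17),(11,0,-20),(11,13,17),(11,-13,17)]:
    print(q,proj(p,s['position']+M@np.array(q)).round(1))
for u in (244,262):
  for v in (226,230,234,240,250,260,270,280):
    m=np.zeros((384,512),bool);m[v,u]=1
    c=cloud(p,m)
    print(u,v,p['z_map'][v,u].round(1),((c-s['position'])@M).round(1))
i=p['pixels'][200:300,180:330]
cv2.imwrite('pics/w1c.png',cv2.resize(i[:,:,::-1],None,fx=5,fy=5,interpolation=cv2.INTER_CUBIC))
```

```text
(11, 0, 17) [[256.9 201.1]]
(-11, 0, 17) [[256.8 233.6]]
(11, 0, -20) [[257.2 223.8]]
(11, 13, 17) [[277.7 201.1]]
(11, -13, 17) [[236.  201.1]]
244 226 360.5 [[-70.5 -14.4 171.4]]
244 230 146.8 [[ 11.   -6.4 -27.6]]
244 234 142.1 [[ 11.   -6.3 -32.5]]
244 240 135.9 [[ 11.   -6.  -38.9]]
244 250 127.8 [[ 10.5  -5.7 -47.5]]
244 260 117.2 [[ 11.7  -5.3 -58.2]]
244 270 111.1 [[ 11.2  -5.1 -64.6]]
244 280 102.6 [[ 12.5  -4.8 -73.2]]
262 226 359.8 [[-70.2   6.9 170.7]]
262 230 147.4 [[ 10.7   2.3 -27.1]]
262 234 142.0 [[ 11.1   2.1 -32.5]]
262 240 137.6 [[ 10.3   2.  -37.4]]
262 250 126.7 [[ 11.    1.8 -48.5]]
262 260 119.6 [[ 10.6   1.6 -56.1]]
262 270 109.9 [[ 11.9   1.4 -65.7]]
262 280 106.7 [[ 10.2   1.4 -69.5]]
```

View pics/w1c.png

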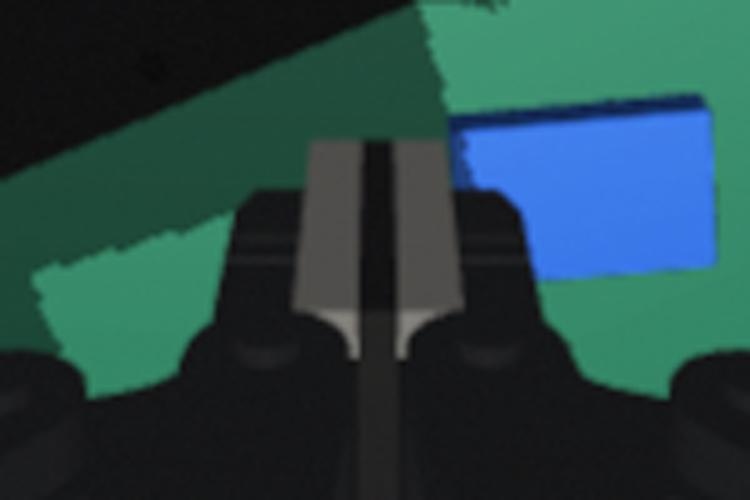

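Run:
```python
from h import *
p=grab('scene','s1.png')
s=manip.observe();M=R.from_rotvec(s['ee_rot']).as_matrix()
uv=[proj(p,s['position']+M@np.array(q,float))[0] for q in [(0,0,0),(0,0,17),(0,0,-27),(0,0,-60)]];print(np.round(uv,1))
w=cloud(p,np.ones((384,512),bool));t=(w-s['position'])@M
k=t[(abs(t[:,0])<50)&(abs(t[:,1])<70)&(t[:,2]<60)]
for z0 in range(-100,60,6):
    a=k[abs(k[:,2]-z0)<3]
    if len(a): print(z0,len(a),a.min(0).round(),a.max(0).round())
u=int(uv[0][0]);v=int(uv[0][1])
i=p['pixels'][v-70:v+50,u-80:u+80].copy()
i=cv2.resize(i[:,:,::-1],None,fx=5,fy=5,interpolation=cv2.INTER_CUBIC)
for a in uv[:3]: cv2.circle(i,(int((a[0]-u+80)*5),int((a[1]-v+70)*5)),4,(0,0,255),1)
cv2.imwrite('pics/s1c.png',i)
```

```text
[[196.2 181.9]
 [197.2 188. ]
 [194.7 171.9]
 [192.8 158.9]]
-100 129 [  -8.  -59. -103.] [ 20.  55. -97.]
-94 118 [ -9. -55. -97.] [ 20.  52. -91.]
-88 109 [ -9. -49. -91.] [ 19.  46. -85.]
-82 95 [-12. -45. -85.] [ 17.  41. -79.]
-76 157 [-10. -41. -79.] [ 16.  36. -73.]
-70 93 [ -8. -34. -73.] [ 15.  33. -67.]
-64 46 [ -2. -29. -67.] [ 14.  26. -61.]
-58 30 [  5.  -7. -61.] [ 12.  13. -55.]
-52 38 [ -4. -15. -55.] [ 13.  12. -49.]
-46 34 [ -3. -14. -49.] [ 13.  12. -43.]
-40 37 [ -8. -14. -43.] [ 13.  12. -37.]
-34 37 [ -4. -15. -37.] [ 13.  12. -31.]
-28 25 [  6. -15. -30.] [ 13.  11. -25.]
-22 5 [  6.  -8. -24.] [ 11.   5. -22.]
```

View pics/s1c.png

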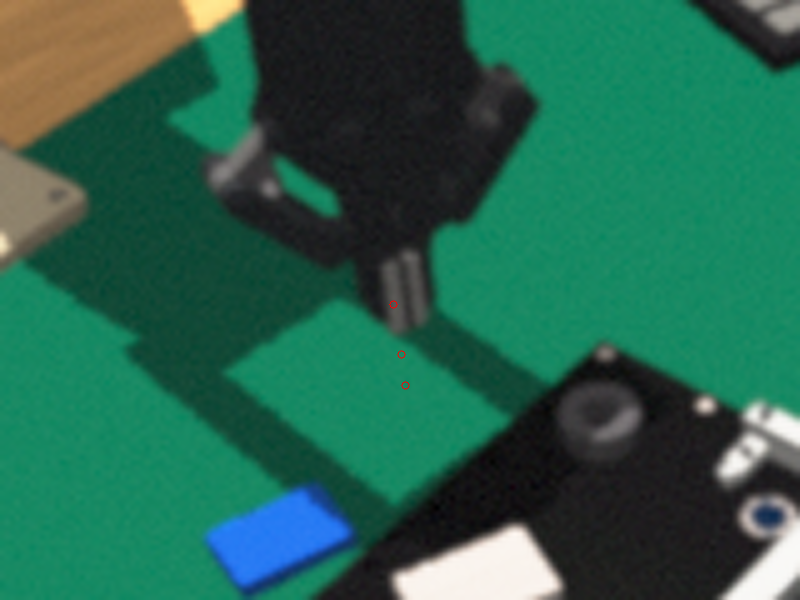

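Both cameras put the closed fingertips about 24 mm behind the reported TCP, which disagrees with the stated 17 mm ahead. I'll descend partway, where it is safe under either value, and check again.

Emit:
move_arm(
  rows=[
    [[0, -0.1, 1.5, 0, 0, 0.2, 1], [0, -0.1, 2, 0, 0, 0, 1], [0, -0.1, 2, 0, 0, 0, 1], [0, 0, 1.7, 0, 0, 0, 1], [0, 0, 0, 0, 0, 0, 1]],
  ],
)

```text
t: 4.7
position: [472.4, -4.8, 97.3]
ee_rot: [3.066, -0.685, -0.006]
force: [0.5, 0.4, 0.2]
finger_gap: 0.0
```

```bash
cat >> h.py <<'E'
def tip(n='scene',f=None):
    p=grab(n,f);s=manip.observe();M=R.from_rotvec(s['ee_rot']).as_matrix()
    w=cloud(p,np.ones((384,512),bool));t=(w-s['position'])@M
    k=t[(abs(t[:,0])<16)&(abs(t[:,1])<18)&(t[:,2]<40)&(t[:,2]>-60)&(w[:,2]>77)]
    z=np.sort(k[:,2]);print(n,'tip tool z',z[-12:].round(1), 'xyrange',k[k[:,2]>z[-1]-20].min(0).round(1),k[k[:,2]>z[-1]-20].max(0).round(1))
    return p
E
python3 - <<'E'
from h import *
delta([475,-6,100],-25)
tip();tip('wrist');tip('top')
p=grab('scene')
u,v=200,205;i=p['pixels'][v-60:v+60,u-80:u+80]
cv2.imwrite('pics/s2c.png',cv2.resize(i[:,:,::-1],None,fx=5,fy=5,interpolation=cv2.INTER_CUBIC))
E
```

```text
pos [472.4  -4.8  97.3] tool yaw -25.18 tilt z [-3.8e-03  5.0e-04 -1.0e+00] F [0.5 0.4 0.2] t 4.7 gap 0.0
shift cm (tool) [ 0.287 -0.008 -0.268]
turn z deg (tool) -0.17553218873768373
rotvec deg [ 0.07  0.21 -0.18]
scene tip tool z [-26.5 -26.1 -25.8 -25.6 -25.1 -25.  -24.8 -24.3 -22.7 -21.8 -20.7 -18.8] xyrange [ -4.2 -15.  -38.6] [ 13.4  12.9 -18.8]
wrist tip tool z [-22.9 -22.8 -22.7 -22.7 -22.5 -22.5 -22.5 -22.4 -22.3 -22.1 -22.  -21.8] xyrange [  5.2 -14.3 -41.8] [ 10.9  13.1 -21.8]Traceback (most recent call last):
  File "<stdin>", line 3, in <module>
  File "h.py", line 36, in tip
    z=np.sort(k[:,2]);print(n,'tip tool z',z[-12:].round(1), 'xyrange',k[k[:,2]>z[-1]-20].min(0).round(1),k[k[:,2]>z[-1]-20].max(0).round(1))
                                                                                ~^^^^
IndexError: index -1 is out of bounds for axis 0 with size 0
```

Emit:
move_arm(
  rows=[
    [[0, 0, 1.1, 0, 0, 0, 1], [0, 0, 0, 0, 0, 0, 1]],
  ],
)

```text
t: 5.1
position: [473.4, -5.0, 87.7]
ee_rot: [3.066, -0.685, -0.002]
force: [-0.7, 0.2, -0.4]
finger_gap: -0.3
```

Run:
```python
from h import *
p=tip()
u,v=200,205;i=p['pixels'][v-60:v+60,u-80:u+80]
cv2.imwrite('pics/s2c.png',cv2.resize(i[:,:,::-1],None,fx=5,fy=5,interpolation=cv2.INTER_CUBIC))
p=grab('wrist','w2.png');print(manip.observe()['tau'].round(1))
```

```text
scene tip tool z [-26.1 -26.1 -25.9 -25.9 -25.4 -25.4 -24.1 -23.8 -23.3 -22.6 -22.2 -20.1] xyrange [ -3.7 -15.4 -40. ] [ 12.8  12.5 -20.1]
[ -0.  -40.4 -46.6  -0.   -0.   -0. ]
```

View pics/s2c.png

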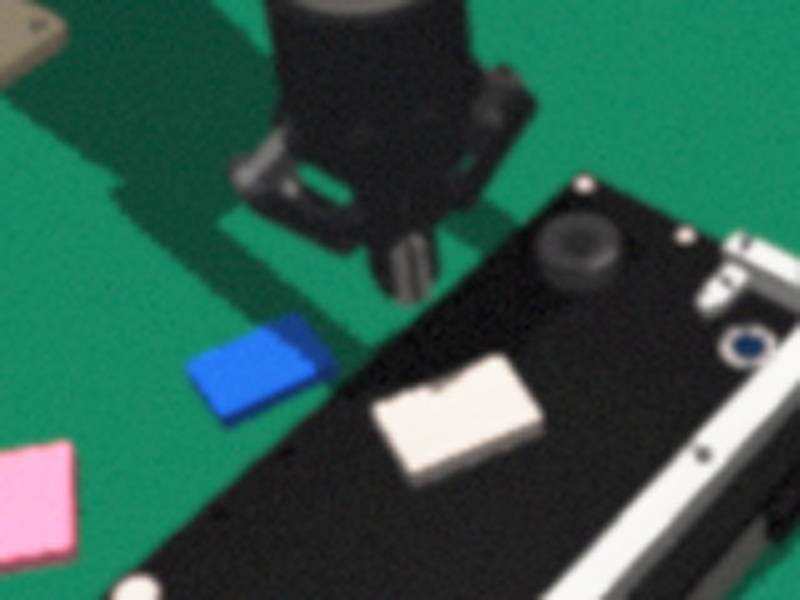

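View pics/w2.png

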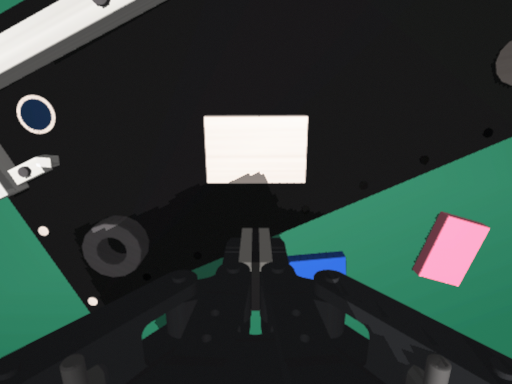

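The scene view at (202,205) shows the tips still well above the plate, so the measured offset holds. I'll carry on down in steps and watch the force.

Emit:
move_arm(
  rows=[
    [[0, 0, 1, 0, 0, 0, 1], [0, 0, 1, 0, 0, 0, 1], [0, 0, 0.8, 0, 0, 0, 1], [0, 0, 0, 0, 0, 0, 1]],
  ],
)

```text
t: 5.7
position: [473.0, -5.0, 59.3]
ee_rot: [3.066, -0.685, -0.003]
force: [0.4, 0.5, 0.5]
finger_gap: -0.3
```

Run:
```python
from h import *
p=tip()
u,v=200,205;i=p['pixels'][v-60:v+60,u-80:u+80]
cv2.imwrite('pics/s3c.png',cv2.resize(i[:,:,::-1],None,fx=5,fy=5,interpolation=cv2.INTER_CUBIC))
p=tip('wrist','w3.png')
r=[r for r in manip.cut_out('test_block',p)]
for a in r:
    c=cloud(p,a['pixels']);print(a['conf'],a['rect'],np.median(c,0).round(1))
```

```text
scene tip tool z [-27.4 -27.3 -27.3 -26.9 -26.8 -26.1 -25.2 -24.1 -23.4 -21.4 -20.8 -20.3] xyrange [ -6.9 -15.4 -40.3] [ 12.1  12.5 -20.3]
wrist tip tool z [-23.5 -23.5 -23.5 -23.4 -23.3 -23.  -23.  -22.8 -22.8 -22.5 -22.4 -22.4] xyrange [  5.2 -14.3 -42.4] [ 11.3  12.8 -22.4]
0.97 [193.3, 114.9, 123.8, 85.5] [514.1 -23.4  75. ]
0.78 [430.4, 223.8, 80.5, 84.0] [ 355.1 -134.4   12.8]
0.57 [298.5, 268.1, 55.1, 12.8] [397.1 -22.4   7.4]
```

View pics/s3c.png

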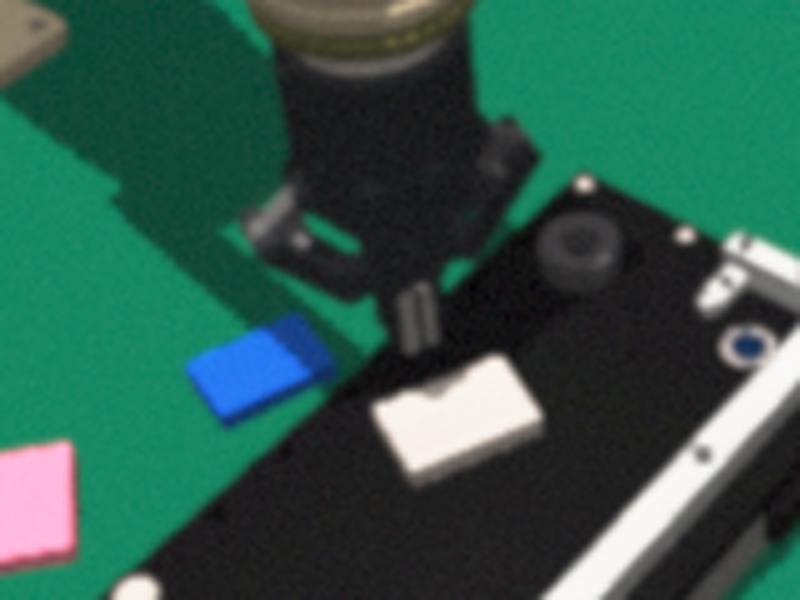

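View pics/w3.png

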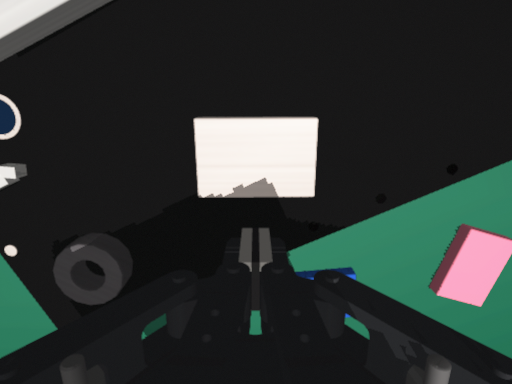

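Emit:
move_arm(
  rows=[
    [[0, 0, 0.7, 0, 0, 0, 1], [0, 0, 0.5, 0, 0, 0, 1], [0, 0, 0, 0, 0, 0, 1]],
  ],
)

```text
t: 6.22
position: [473.4, -5.0, 47.8]
ee_rot: [3.066, -0.685, -0.002]
force: [-0.3, 1.1, -0.3]
finger_gap: -0.2
```

Run:
```python
from h import *
p=tip()
w=tip('wrist','w4.png')
u,v=200,205;i=p['pixels'][v-60:v+60,u-80:u+80]
cv2.imwrite('pics/s4c.png',cv2.resize(i[:,:,::-1],None,fx=5,fy=5,interpolation=cv2.INTER_CUBIC))
# finger vs plate in wrist: lowest world z of finger points
s=manip.observe();print(s['position'],s['force'])
```

```text
scene tip tool z [-31.7 -31.6 -31.4 -31.3 -30.9 -30.7 -30.6 -30.1 -29.9 -29.4 -29.2 -29.1] xyrange [ -7.6 -14.7 -49. ] [ 12.5  12.2 -29.1]
wrist tip tool z [-28.9 -28.8 -28.8 -28.8 -28.8 -28.8 -28.8 -28.8 -28.7 -28.7 -28.7 -28.6] xyrange [  5.6 -14.5 -48.6] [ 11.7  12.8 -28.6]
[473.89943691  -5.02064821  48.42777313] [-0.58999467  0.21047006 -0.23194661]
```

View pics/s4c.png

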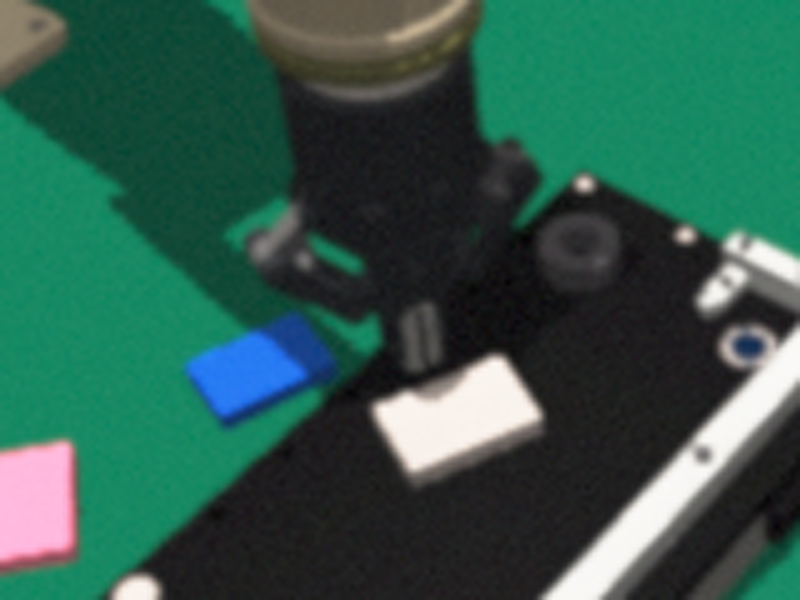

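Emit:
move_arm(
  rows=[
    [[0, 0, 0.4, 0, 0, 0, 1], [0.4, 0, 0, 0, 0, 0, 1], [0.3, 0, 0, 0, 0, 0, 1], [0.2, 0, 0, 0, 0, 0, 1], [0.2, 0, 0, 0, 0, 0, 1], [0.2, 0, 0, 0, 0, 0, 1]],
  ],
)

```text
t: 7.08
position: [485.7, -10.5, 44.5]
ee_rot: [-3.066, 0.685, 0.001]
force: [-1.5, 0.8, 0.5]
finger_gap: -0.0
```

Run:
```python
from h import *
w=grab('wrist','w5.png')
delta([484,-9,44.5])
```

```text
pos [485.8 -10.6  44.5] tool yaw -25.18 tilt z [-2.e-04  1.e-04 -1.e+00] F [-1.1 -1.6 -0.2] t 7.125 gap -0.1
shift cm (tool) [-0.235 -0.069 -0.002]
```

View pics/w5.png

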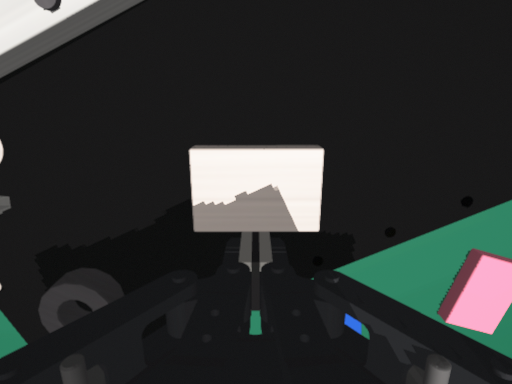

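The fingers are flush and centred on the long side (edge at row 232). Now I push while turning.

Emit:
move_arm(
  rows=[
    [[0.3, 0, 0, 0, 0, -1.5, 1], [0.4, 0, 0, 0, 0, -2, 1], [0.4, 0, 0, 0, 0, -2, 1], [0.4, 0, 0, 0, 0, -2, 1], [0.4, 0, 0, 0, 0, -2, 1], [0.4, 0, 0, 0, 0, -2, 1], [0, 0, 0, 0, 0, 0, 1]],
  ],
)

```text
t: 8.0
position: [507.7, -18.7, 44.6]
ee_rot: [3.119, -0.373, 0.001]
force: [0.4, -0.2, -0.5]
finger_gap: 0.0
```

Run:
```python
from h import *
w=grab('wrist','w6.png')
delta([555.7,-15,44.5],-0.73)
```

```text
pos [507.6 -18.7  44.6] tool yaw -13.69 tilt z [ 4.e-04 -1.e-04 -1.e+00] F [0.5 0.4 0. ] t 8.05 gap 0.2
shift cm (tool) [ 4.588 -1.494  0.014]
turn z deg (tool) -12.957197736913491
rotvec deg [  0.    -0.03 -12.96]
```

View pics/w6.png

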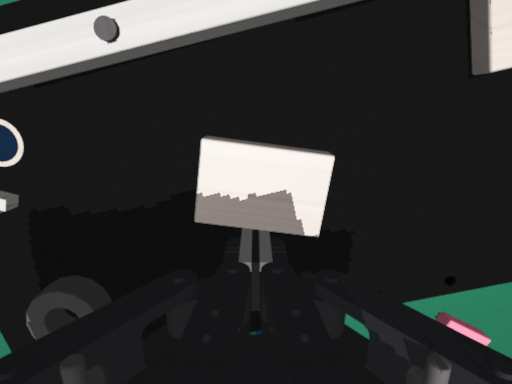

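Emit:
move_arm(
  rows=[
    [[-0.3, 0, 0, 0, 0, -2, 1], [0, 0.8, 0, 0, 0, -2, 1], [0.4, 0, 0, 0, 0, -2, 1], [0.4, 0, 0, 0, 0, -2, 1], [0.4, 0, 0, 0, 0, -2, 1], [0.4, 0, 0, 0, 0, -2, 1], [0.4, 0, 0, 0, 0, -0.9, 1], [0.4, 0, 0, 0, 0, 0, 1], [0, 0, 0, 0, 0, 0, 1]],
  ],
)

```text
t: 9.18
position: [527.1, -27.7, 44.6]
ee_rot: [-3.141, 0.022, -0.001]
force: [-0.2, -0.1, 0.2]
finger_gap: 0.0
```

Run:
```python
from h import *
w=grab('wrist','w7.png')
delta([555.7,-15,44.5],-0.73)
```

```text
pos [526.9 -27.7  44.6] tool yaw -0.79 tilt z [ 3.e-04  0.e+00 -1.e+00] F [ 0.1 -0.  -0.2] t 9.225 gap 0.3
shift cm (tool) [ 2.864 -1.309  0.008]
turn z deg (tool) -0.059493345617275484
rotvec deg [-0.   -0.02 -0.06]
```

View pics/w7.png

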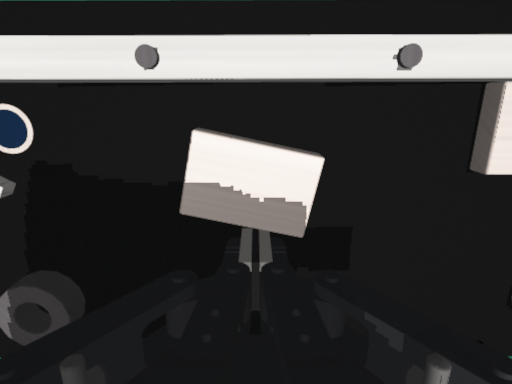

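Emit:
move_arm(
  rows=[
    [[-0.3, 0, 0, 0, 0, 0, 1], [0, 0.5, 0, 0, 0, 0, 1], [0.4, 0, 0, 0, 0, 0, 1], [0.4, 0, 0, 0, 0, 0, 1], [0.4, 0, 0, 0, 0, 0, 1], [0.4, 0, 0, 0, 0, 0, 1], [0.4, 0, 0, 0, 0, 0, 1], [0, 0, 0, 0, 0, 0, 1]],
  ],
)

```text
t: 10.22
position: [544.0, -32.9, 44.5]
ee_rot: [-3.141, 0.021, -0.001]
force: [0.3, -0.3, 0.3]
finger_gap: 0.3
```

Run:
```python
from h import *
w=grab('wrist','w8.png')
delta([555.7,-15,44.5],-0.73)
```

```text
pos [543.8 -32.9  44.5] tool yaw -0.77 tilt z [ 3.e-04  1.e-04 -1.e+00] F [-0.2  1.3  0.3] t 10.275 gap 0.2
shift cm (tool) [ 1.163 -1.805  0.   ]
turn z deg (tool) -0.04208782546057066
rotvec deg [-0.   -0.02 -0.04]
```

View pics/w8.png

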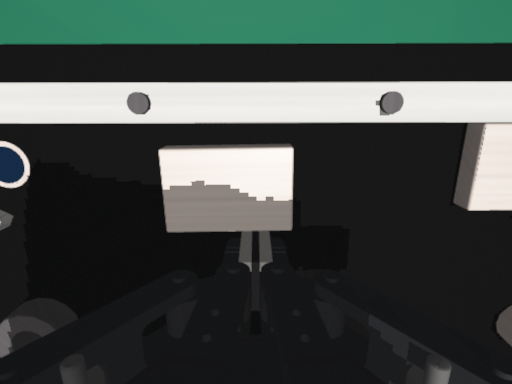

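Emit:
move_arm(
  rows=[
    [[-0.3, 0, 0, 0, 0, 0, 1], [0, -1.2, 0, 0, 0, 0, 1], [0.4, 0, 0, 0, 0, 0, 1], [0.4, 0, 0, 0, 0, 0, 1], [0.3, 0, 0, 0, 0, 0, 1], [0.2, 0, 0, 0, 0, 0, 1], [0, 0, 0, 0, 0, 0, 1]],
  ],
)

```text
t: 11.15
position: [554.0, -21.2, 44.5]
ee_rot: [3.141, -0.022, 0.001]
force: [-0.3, -0.5, 0.3]
finger_gap: 0.1
```

Run:
```python
from h import *
w=grab('wrist','w9.png')
delta([555.7,-15,44.5],-0.73)
```

```text
pos [554.  -21.2  44.5] tool yaw -0.79 tilt z [ 4.e-04 -0.e+00 -1.e+00] F [0.  0.7 0. ] t 11.2 gap -0.1
shift cm (tool) [ 0.166 -0.625  0.002]
turn z deg (tool) -0.05791034620615809
rotvec deg [ 0.   -0.02 -0.06]
```

View pics/w9.png

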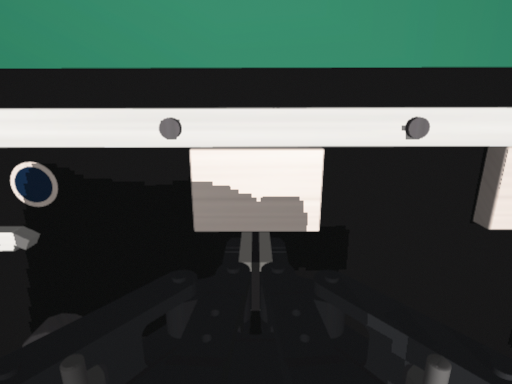

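Almost at the rail and centred. Small steps until the force rises.

Emit:
move_arm(
  rows=[
    [[0.1, 0, 0, 0, 0, 0, 1], [0.1, 0, 0, 0, 0, 0, 1]],
  ],
)

```text
t: 11.45
position: [555.2, -21.2, 44.4]
ee_rot: [3.141, -0.021, -0.002]
force: [-6.4, -0.6, 4.7]
finger_gap: -0.1
```

Emit:
move_arm(
  rows=[
    [[0.1, 0, 0, 0, 0, 0, 1], [0, 0, 0, 0, 0, 0, 1]],
  ],
)

```text
t: 11.7
position: [555.2, -21.2, 44.3]
ee_rot: [3.141, -0.021, -0.005]
force: [-9.3, -0.0, 6.4]
finger_gap: 0.1
```

Emit:
move_arm(
  rows=[
    [[-0.6, 0, 0, 0, 0, 0, 1], [-0.6, 0, 0, 0, 0, 0, 1], [0, 1.5, 0, 0, 0, 0, 1], [0, 1.5, 0, 0, 0, 0, 1], [0, 1.5, 0, 0, 0, 0, 1], [0, 1.2, 0, 0, 0, 0, 1], [0, 0, 0, 0, 0, 0, 1]],
  ],
)

```text
t: 12.58
position: [544.0, -79.2, 44.5]
ee_rot: [3.141, -0.024, 0.0]
force: [-0.0, -0.0, 0.2]
finger_gap: -0.2
```

```bash
cat >> h.py <<'E'
def blk(w,cy,x0=560,x1=612):
    # white block corners at top z=74 from wrist picture, via threshold in metric window
    c=w['pixels'].min(axis=2)>70
    v,u=np.nonzero(c);P=onplane(w,np.c_[u,v],74.)
    k=(P[:,0]>x0)&(P[:,0]<x1)&(abs(P[:,1]-cy)<45)
    print('block',k.sum(),P[k].mean(0).round(1),cv2.minAreaRect(P[k][:,:2].astype(np.float32)))
E
python3 - <<'E'
from h import *
w=grab('wrist','w10.png')
delta([584,-71,44.5],-0.73)
for r in manip.cut_out('test_block',w)[:2]:
    if r['conf']>.4:
        v,u=np.nonzero(r['pixels']);P=onplane(w,np.c_[u,v],74.);print(r['conf'],r['rect'],cv2.minAreaRect(P[:,:2].astype(np.float32)))
E
```

```text
pos [543.9 -78.5  44.5] tool yaw -0.85 tilt z [ 0.e+00  2.e-04 -1.e+00] F [ 0.6 -0.6  0.5] t 12.625 gap 0.3
shift cm (tool) [ 3.995e+00 -8.110e-01 -3.000e-03]
turn z deg (tool) -0.1207379374168146
rotvec deg [-0.01  0.   -0.12]
0.87 [52.5, 124.1, 148.4, 89.9] ((586.267578125, -22.60967445373535), (62.416412353515625, 40.281524658203125), 89.07009887695312)
```

View pics/w10.png

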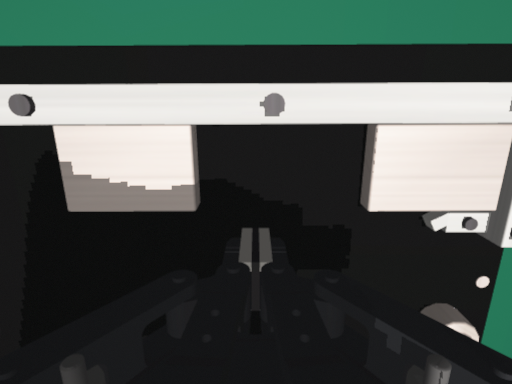

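Flat on the rail: the upper edge runs level at row 124 and the measured yaw is 89.07° against 89.2° for the rail. Now I move round behind the right end.

Emit:
move_arm(
  rows=[
    [[1, 0, 0, 0, 0, 0, 1], [1, 0, 0, 0, 0, 0, 1], [1, 0, 0, 0, 0, 0, 1], [0.9, 0, 0, 0, 0, 0, 1], [0, -0.5, 0, 0, 0, 0, 1], [0, -0.4, 0, 0, 0, 0, 1], [0, 0, 0, 0, 0, 0, 1]],
  ],
)

```text
t: 13.55
position: [582.7, -69.0, 44.4]
ee_rot: [-3.141, 0.021, 0.001]
force: [-0.1, 0.1, -0.2]
finger_gap: -0.0
```

Run:
```python
from h import *
w=grab('wrist','w11.png')
delta([586,44,44.5],-0.73)
```

```text
pos [582.8 -69.3  44.5] tool yaw -0.76 tilt z [-2.e-04  0.e+00 -1.e+00] F [ 0.   0.4 -0.5] t 13.6 gap 0.4
shift cm (tool) [ 1.7200e-01 -1.1329e+01 -4.0000e-03]
turn z deg (tool) -0.026550875844373767
rotvec deg [-0.    0.01 -0.03]
```

View pics/w11.png

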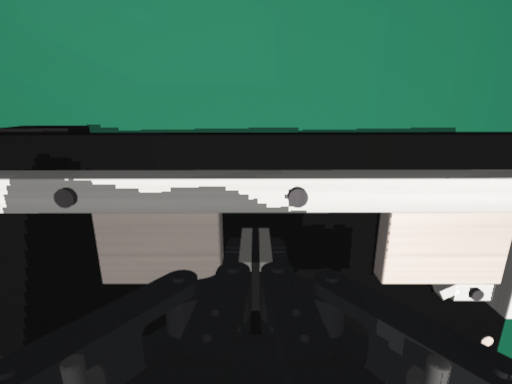

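Emit:
move_arm(
  rows=[
    [[0, -0.3, 0, 0, 0, 0, 1], [0.02, -0.4, 0, 0, 0, 0, 1], [0.03, -0.4, 0, 0, 0, 0, 1], [0.03, -0.4, 0, 0, 0, 0, 1], [0.03, -0.4, 0, 0, 0, 0, 1], [0.03, -0.4, 0, 0, 0, 0, 1], [0, 0, 0, 0, 0, 0, 1]],
  ],
)

```text
t: 14.48
position: [584.7, -46.3, 44.5]
ee_rot: [3.141, -0.021, -0.0]
force: [-0.2, -1.7, 0.5]
finger_gap: 0.4
```

Run:
```python
from h import *
w=grab('wrist','w12.png')
delta([586,44,44.5],-0.73)
for r in manip.cut_out('test_block',w)[:2]:
    if r['conf']>.4:
        v,u=np.nonzero(r['pixels']);P=onplane(w,np.c_[u,v],74.);print(r['conf'],r['rect'],cv2.minAreaRect(P[:,:2].astype(np.float32)))
```

```text
pos [584.8 -46.3  44.5] tool yaw -0.76 tilt z [ 1.e-04  1.e-04 -1.e+00] F [-1.1 -1.8  1.1] t 14.525 gap 0.4
shift cm (tool) [-2.000e-03 -9.031e+00  2.000e-03]
turn z deg (tool) -0.032667102564452266
rotvec deg [-0.01 -0.01 -0.03]
0.96 [101.3, 215.6, 131.0, 72.5] ((585.480224609375, -3.2165775299072266), (61.554935455322266, 38.144248962402344), 89.18462371826172)
```

View pics/w12.png

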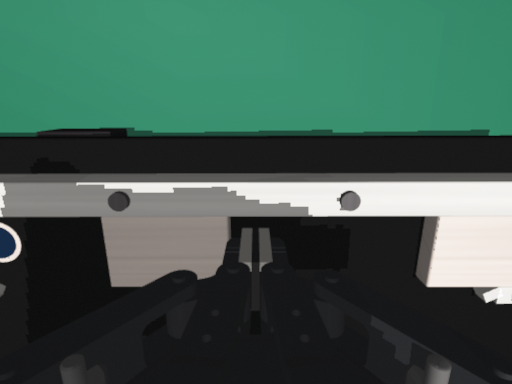

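Emit:
move_arm(
  rows=[
    [[0.02, -0.45, 0, 0, 0, 0, 1], [0.02, -0.45, 0, 0, 0, 0, 1], [0.02, -0.45, 0, 0, 0, 0, 1], [0.02, -0.45, 0, 0, 0, 0, 1], [0.02, -0.45, 0, 0, 0, 0, 1], [0.02, -0.45, 0, 0, 0, 0, 1], [0.02, -0.45, 0, 0, 0, 0, 1], [0.02, -0.45, 0, 0, 0, 0, 1], [0.02, -0.45, 0, 0, 0, 0, 1], [0, 0, 0, 0, 0, 0, 1]],
  ],
)

```text
t: 15.82
position: [587.4, -5.4, 44.6]
ee_rot: [-3.141, 0.021, -0.001]
force: [-0.8, -0.9, 0.4]
finger_gap: 0.0
```

Run:
```python
from h import *
w=grab('wrist','w13.png')
delta([586,44,44.5],-0.73)
for r in manip.cut_out('test_block',w)[:2]:
    if r['conf']>.4:
        v,u=np.nonzero(r['pixels']);P=onplane(w,np.c_[u,v],74.);print(r['conf'],r['rect'],cv2.minAreaRect(P[:,:2].astype(np.float32)))
```

```text
pos [587.5  -5.4  44.6] tool yaw -0.76 tilt z [ 9.e-04  7.e-04 -1.e+00] F [ 0.  -0.2  0.9] t 15.875 gap 0.3
shift cm (tool) [-0.219 -4.942  0.014]
turn z deg (tool) -0.028131574597558884
rotvec deg [-0.04 -0.05 -0.03]
0.72 [102.6, 222.0, 127.2, 67.9] ((586.52490234375, 37.798980712890625), (36.12596130371094, 61.16102981567383), 1.006666660308838)
```

View pics/w13.png

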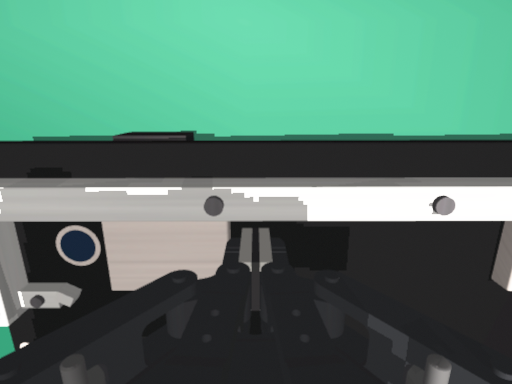

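Emit:
move_arm(
  rows=[
    [[0.01, -0.45, 0, 0, 0, 0, 1], [0.01, -0.45, 0, 0, 0, 0, 1], [0.01, -0.45, 0, 0, 0, 0, 1], [0.01, -0.45, 0, 0, 0, 0, 1], [0.01, -0.45, 0, 0, 0, 0, 1], [0.01, -0.45, 0, 0, 0, 0, 1], [0.01, -0.45, 0, 0, 0, 0, 1], [0.01, -0.4, 0, 0, 0, 0, 1], [0.01, -0.4, 0, 0, 0, 0, 1], [0, 0, 0, 0, 0, 0, 1]],
  ],
)

```text
t: 17.18
position: [588.3, 33.7, 44.4]
ee_rot: [3.141, -0.021, -0.001]
force: [-2.4, -2.4, 1.2]
finger_gap: 0.0
```

Run:
```python
from h import *
w=grab('wrist','w14.png')
delta([586,44,44.5],-0.73)
for r in manip.cut_out('test_block',w)[:2]:
    if r['conf']>.4:
        v,u=np.nonzero(r['pixels']);P=onplane(w,np.c_[u,v],74.);print(r['conf'],r['rect'],cv2.minAreaRect(P[:,:2].astype(np.float32)))
```

```text
pos [588.4  33.6  44.5] tool yaw -0.77 tilt z [-3.e-04 -0.e+00 -1.e+00] F [-1.7 -3.   1.9] t 17.225 gap -0.0
shift cm (tool) [-0.253 -1.034 -0.005]
turn z deg (tool) -0.03956021517919217
rotvec deg [ 0.    0.02 -0.04]
0.93 [101.4, 219.7, 129.8, 72.5] ((586.482421875, 76.78756713867188), (61.504512786865234, 37.05824661254883), 89.86087036132812)
```

View pics/w14.png

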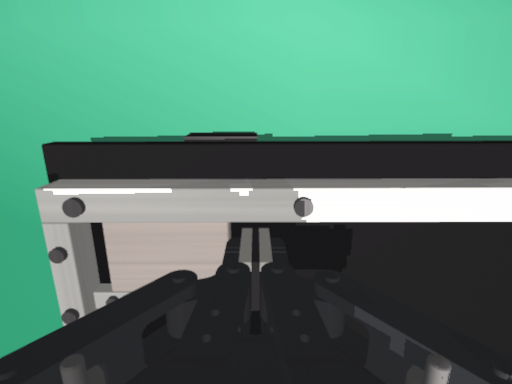

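Emit:
move_arm(
  rows=[
    [[0.01, -0.3, 0, 0, 0, 0, 1], [0.01, -0.3, 0, 0, 0, 0, 1], [0, -0.2, 0, 0, 0, 0, 1], [0, -0.1, 0, 0, 0, 0, 1], [0, 0, 0, 0, 0, 0, 1]],
  ],
)

```text
t: 17.9
position: [588.6, 42.4, 44.4]
ee_rot: [3.141, -0.021, -0.001]
force: [-2.9, -3.3, 2.0]
finger_gap: 0.2
```

Emit:
move_arm(
  rows=[
    [[0, -0.1, 0, 0, 0, 0, 1], [0, 0, 0, 0, 0, 0, 1]],
  ],
)

```text
t: 18.15
position: [588.6, 43.4, 44.4]
ee_rot: [3.141, -0.021, -0.001]
force: [-3.2, -4.5, 2.0]
finger_gap: -0.1
```

Emit:
move_arm(
  rows=[
    [[0, -0.1, 0, 0, 0, 0, 1], [0, 0, 0, 0, 0, 0, 1]],
  ],
)

```text
t: 18.4
position: [588.6, 44.4, 44.4]
ee_rot: [3.141, -0.021, -0.001]
force: [-3.6, -3.1, 3.7]
finger_gap: -0.1
```

Emit:
move_arm(
  rows=[
    [[0, -0.1, 0, 0, 0, 0, 1], [0, 0, 0, 0, 0, 0, 1]],
  ],
)

```text
t: 18.65
position: [588.6, 45.2, 44.4]
ee_rot: [3.141, -0.022, -0.001]
force: [-3.7, -5.1, 2.9]
finger_gap: 0.1
```

Emit:
move_arm(
  rows=[
    [[0, -0.1, 0, 0, 0, 0, 1], [0, 0, 0, 0, 0, 0, 1]],
  ],
)

```text
t: 18.9
position: [588.6, 45.4, 44.4]
ee_rot: [3.14, -0.022, -0.001]
force: [-4.6, -7.4, 2.6]
finger_gap: 0.0
```

Emit:
move_arm(
  rows=[
    [[0, -0.1, 0, 0, 0, 0, 1], [0, -0.1, 0, 0, 0, 0, 1], [0, 0, 0, 0, 0, 0, 1]],
  ],
)

```text
t: 19.27
position: [588.6, 45.7, 44.4]
ee_rot: [3.137, -0.023, -0.002]
force: [-5.1, -15.0, 3.9]
finger_gap: 0.2
```

Run:
```python
from h import *
w=grab('wrist','w15.png')
delta([586,44,44.5],-0.73)
i=w['pixels'][180:330,30:290];cv2.imwrite('pics/w15c.png',cv2.resize(i[:,:,::-1],None,fx=3,fy=3,interpolation=cv2.INTER_CUBIC))
```

```text
pos [588.6  45.7  44.4] tool yaw -0.82 tilt z [-0.0011 -0.004  -1.    ] F [ -4.8 -15.5   4.8] t 19.325 gap -0.3
shift cm (tool) [-0.254  0.172 -0.006]
turn z deg (tool) -0.09349963718693532
rotvec deg [ 0.23  0.06 -0.09]
```

View pics/w15c.png

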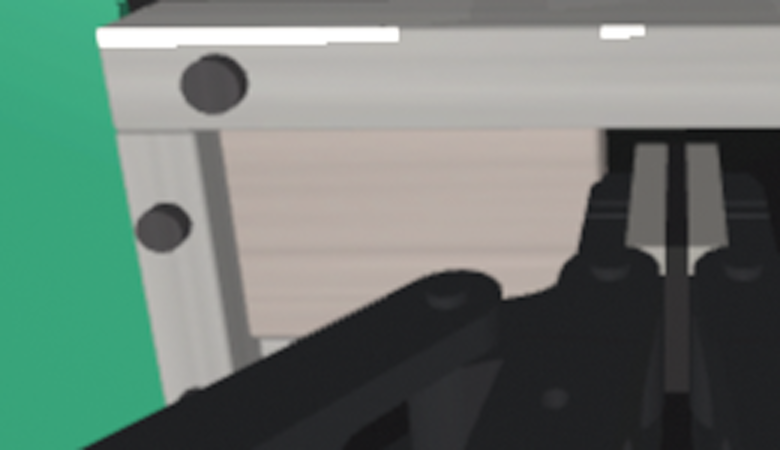

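It now touches the end stop, with 15 N along y, and sits against the rail. I'll back straight off, rise, and look from above.

Emit:
move_arm(
  rows=[
    [[0, 0.2, 0, 0, 0, 0, 1], [0, 0.6, 0, 0, 0, 0, 1], [0, 0.8, 0, 0, 0, 0, 1], [0, 0, -2, 0, 0, 0, 1], [0, 0, -3, 0, 0, 0, 1], [0, 0, -4, 0, 0, 0, 1], [-2, -2.5, -1, 0, 0, 0, 1], [-2, -2.5, 0, 0, 0, 0, 1], [-2, -1, 0, 0, 0, 0, 1], [0, 0, 0, 0, 0, 0, 1]],
  ],
)

```text
t: 20.58
position: [529.3, 94.3, 146.1]
ee_rot: [-3.141, 0.019, -0.003]
force: [0.5, -0.3, 0.7]
finger_gap: -0.2
```

Run:
```python
from h import *
w=grab('wrist','w16.png')
delta([520,90,140],-0.73)
for r in manip.cut_out('test_block',w)[:3]:
        v,u=np.nonzero(r['pixels']);P=onplane(w,np.c_[u,v],74.);print(r['conf'],r['rect'],cv2.minAreaRect(P[:,:2].astype(np.float32)))
i=w['pixels'][0:384,100:420]
cv2.imwrite('pics/w16c.png',cv2.resize(i[:200,:,::-1],None,fx=2.4,fy=2.4,interpolation=cv2.INTER_CUBIC))
```

```text
pos [530.   93.7 146. ] tool yaw -0.72 tilt z [ 2.2e-03  3.0e-04 -1.0e+00] F [ 0.6 -0.7  0.6] t 20.625 gap 0.0
shift cm (tool) [-1.001  0.384  0.601]
turn z deg (tool) 0.012740596474085875
rotvec deg [-0.02 -0.13  0.01]
0.72 [220.5, 92.4, 82.7, 54.3] ((587.419189453125, 88.43571472167969), (59.874717712402344, 39.77445983886719), 89.25323486328125)
0.66 [430.0, 292.9, 56.9, 43.1] ((409.6887512207031, -89.92547607421875), (41.22557067871094, 34.35528564453125), 49.741477966308594)
```

View pics/w16c.png

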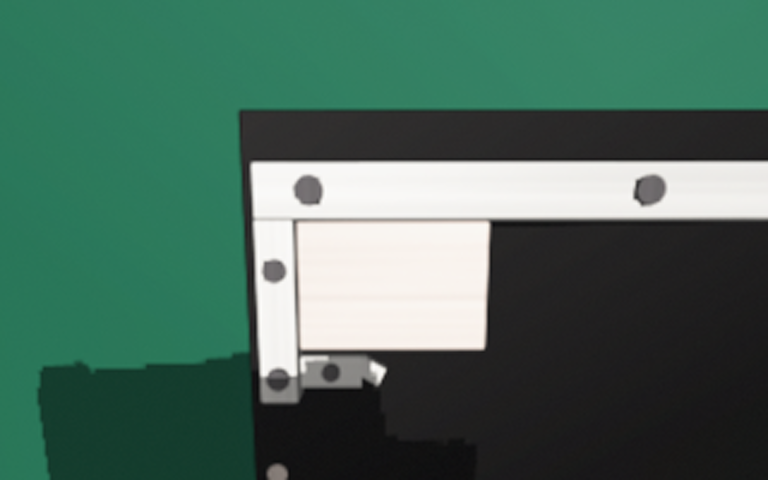

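Emit:
move_arm(
  rows=[
    [[-4, 0, -3, 0, 0, 0, 1], [-4, 0, -3, 0, 0, 0, 1], [-4, 0, -2, 0, 0, 0, 1], [0, 0, 0, 0, 0, 0, 1], [0, 0, 0, 0, 0, 0, 1]],
  ],
)

```text
t: 21.3
position: [410.5, 94.6, 224.9]
ee_rot: [-3.141, 0.022, -0.002]
force: [-0.1, 0.5, -0.1]
finger_gap: 0.1
```

Run:
```python
from h import *
p=grab('top','t2.png')
i=cv2.imread('pics/t2.png');cv2.imwrite('pics/t2c.png',cv2.resize(i[120:280,220:400],None,fx=4,fy=3.7,interpolation=cv2.INTER_CUBIC))
for l in ('master_block','ring_gauge','plug_gauge','cleaner_bottle'):
    for r in manip.cut_out(l,p)[:1]: print(l,round(r['conf'],2),r['rect'])
s=manip.observe();print(s['position'],s['force'],s['t'])
w=grab('wrist','w17.png')
i=w['pixels'][0:200,60:460];cv2.imwrite('pics/w17c.png',cv2.resize(i[:,:,::-1],None,fx=2,fy=2,interpolation=cv2.INTER_CUBIC))
```

```text
master_block 0.75 [350.9, 153.6, 23.4, 14.7]
ring_gauge 0.43 [242.5, 133.1, 141.1, 83.1]
cleaner_bottle 0.58 [126.8, 202.1, 22.3, 19.6]
[409.64178833  94.67565924 223.60246428] [-0.56959637  0.12683382 -0.26330631] 21.55
```

View pics/t2c.png

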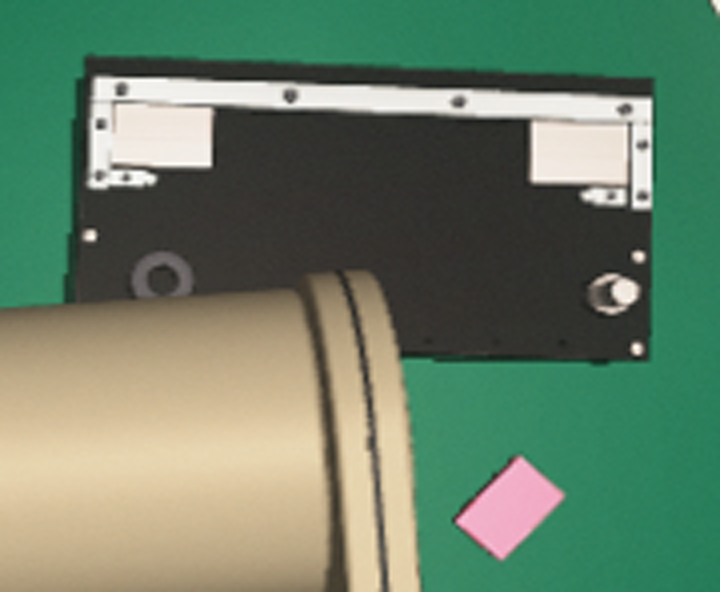

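View pics/w17c.png

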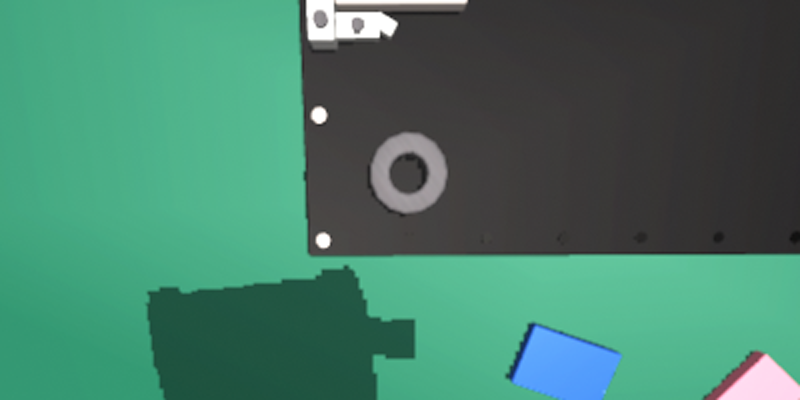

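The final top view shows the block seated in the left corner. The ring, plug, master block, and the blue and pink blocks are where they were, and the hand is clear.

```bash
python3 -c "
from rig import manip
print(manip.close_job())"
```

```text
the job is handed in; nothing more can be done
None
```

The test block is seated in the free left corner over the measuring port, against both the rail and the end stop, and I handed the job in at about 21.5 s. With the gripper shut, I pushed it flat against the rail (about 9 N at contact). I then slid it along the rail with a slight push towards it, until the end stop pushed back with about 15 N, and took the hand away.

**Last checks:**
- **Seating:** the wrist camera put the block at (587.4, 88.4) mm. It was square to the rail within about 0.1°, with no gap visible at the rail or the stop. I took that as seated and did not press it against the rail again.
- **Other items:** the final pictures showed the master block, ring and plug where they started. The bottle box agreed to about 3 pixels.

**Failed or disagreed:**
- **Fingertip position:** both cameras showed the shut fingertips about 23 mm behind the reported TCP, not 17 mm ahead as stated. I worked from the camera value, and the contacts bore it out.
- **Detector:** in the final top view it missed the plug and drew a wrong box for the ring. I checked those two by eye.
- **Calibration:** camera heights read about 1 mm high.

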